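# Hold the matching cover over the instrument housing

## Task

Of the three loose metal cover plates, take by its handle the one that has both the outline and the four corner holes of the open instrument housing, and hold it level about a centimetre above the housing, each of its holes right over a threaded hole, so that a colleague can start the screws. Do not let the cover knock or touch the housing, and leave the two other covers where they lie. Finish while still holding the cover there, motionless: do not put it down or let go.

Things in the scene. Friction and masses are not known exactly. Their poses are not given: they have to be found in the camera images.
- housing: open grey instrument housing, fixed to the worktop: 120 long (its x) x 80 wide (its y) x 40 mm high, two short black cable glands sticking out 16 mm low on its +x end. Origin: centre of its underside, z up. The flat rim on top (40 mm up) has four 6 mm threaded holes in brass inserts at x = +-48, y = +-28 mm.
- thread_p (a point): mouth of the housing's threaded hole at its x = +48, y = +28 mm, at rim height (40 mm); axes as the housing's
- thread_q (a point): mouth of the housing's diagonally opposite threaded hole, x = -48, y = -28 mm, at rim height; axes as the housing's
- cover_a_grip (a point): Cover A: loose flat grey metal plate 120 (x) x 80 (y) x 5 mm, 0.2 kg; four 12 mm holes at x +-34, y +-28 mm. Dark bridge handle on top: bar 56 (x) x 12 (y) x 18 mm high, its top 45 mm above the plate's underside, 22 mm gap below it between end legs. Point: middle of the bar, 36 mm above the underside, over the plate's centre; z up.
- cover_b_grip (a point): Cover B: loose flat grey metal plate 120 (x) x 80 (y) x 5 mm, 0.2 kg; four 12 mm holes at x +-48, y +-28 mm. Dark bridge handle on top: bar 56 (x) x 12 (y) x 18 mm high, its top 45 mm above the plate's underside, 22 mm gap below it between end legs. Point: middle of the bar, 36 mm above the underside, over the plate's centre; z up.
- cover_c_grip (a point): Cover C: loose flat grey metal plate 140 (x) x 80 (y) x 5 mm, 0.2 kg; four 12 mm holes at x +-58, y +-28 mm. Dark bridge handle on top: bar 56 (x) x 12 (y) x 18 mm high, its top 45 mm above the plate's underside, 22 mm gap below it between end legs. Point: middle of the bar, 36 mm above the underside, over the plate's centre; z up.
- cover_b: Cover B again: origin at the centre of its underside, axes as at its grip point. It fits the housing equally well turned by half a turn.
- cover_b_hole_p (a point): centre of cover B's hole at its x = +48, y = +28 mm, at the underside
- cover_b_hole_q (a point): centre of cover B's hole at its x = -48, y = -28 mm, at the underside
Mind the look-alikes: they are no part of the job. Leave any pink look-alike of the cover_b alone.

How it is judged:
At the end, for the whole second after the job is handed in: Cover B is held by the fingers, level within 0.08 rad and still (under 15 mm/s), its underside 3 to 25 mm above the housing's rim, its two listed holes each within 4 mm horizontally of a threaded hole (either way round), not touching the housing (((horizontal distance between cover_b_hole_p and thread_p below 0.004 m and horizontal distance between cover_b_hole_q and thread_q below 0.004 m) or (horizontal distance between cover_b_hole_p and thread_q below 0.004 m and horizontal distance between cover_b_hole_q and thread_p below 0.004 m)) and z of cover_b_hole_p in the frame of housing between 0.043 and 0.065 m and z of cover_b_hole_q in the frame of housing between 0.043 and 0.065 m and angle between cover_b_grip's own z axis and vertical below 0.08 rad and contact force between cover_b and housing below 0.3 N and contact force between the fingers and cover_b above 1 N and linear speed of cover_b below 0.015 m/s); the arm keeps its last pose, push and grip.
It fails at once if the cover touches the housing (over 1 N) (contact force between cover_b and housing above 1 N).
It fails at once if one of the other covers is moved more than 30 mm (distance of any of cover_a_grip, cover_c_grip from where it was at the start of the episode above 0.03 m).
It also fails if it takes over 45 s, if anything falls off the work surface, if the arm or the gripper's body presses on something with over 40 N, if the wrist force passes 120 N, or if a joint passes its speed limit or range.

## Robot

A 7-joint arm with a two-finger parallel gripper is mounted at the origin on a cart in front of the work surface, level with it; the furniture and walls round the work are solid. World frame = base frame: x ahead of the robot, y to its left, z up, the work surface at z = 0. Lengths are in m, angles in rad, forces in N, time in s.
With the tool pointing down it reaches from about 0.4 to 0.85 m from the base axis. Payload 10.4 kg.
Tool frame: the origin (TCP) lies at the very end of the fingers, on their centre line; the grasp point (between the pads) lies 19 mm behind it (manip.grip_depth is the distance from the TCP to the grasp point, in m); z points along the fingers, x is the direction in which the jaws open and shut, and the axes are right-handed (so a half turn about z gives the same grasp; the last joint's range is limited). The gripper opens to 85 mm and grips with 20 to 120 N. Pads are 22 mm wide; open, the fingers measure 114 mm over their backs; the gripper's body (76 mm by 85 mm) begins 54 mm behind the grasp point. The pads swing forward as they close: fully open they stand 13 mm farther back than shut.
Start: joints at [-1.193, 0.332, -0.065, 1.46, 0.022, 1.35, -0.088], TCP at [0.244, 0.575, 0.231] pointing down, gripper open.
Joint ranges: [-2.6, 2.6], [-0.5, 2.12], [-1.47, 1.34], [0.16, 2.42], [-1.27, 4.41], [0.06, 2.06], [-2.6, 2.6]. Speed limits (rad/s): [2.22, 2.22, 2.79, 2.79, 3.14, 3.14, 3.14].

## Interface

Orientations are given as a unit quaternion [x, y, z, w].
In Python, from workcell import manip, cams gives the robot as it stands. The module is installed in compiled form; this text tells all that it offers.
- The arm moves only by the tool move_arm, never from a script. Its arguments are lists of equal length, an entry for each row: "claw": the opening, from 0 (shut) to 1 (fully open); "dp": the shift along the tool's x, y, z as a fraction of full scale, a list of three; "turn": the turn, a rotation vector about the tool's x, y, z as a fraction of full scale, a list of three. A call has 1 to 8 rows; each row shifts and turns the commanded pose from where the row before left it, along the tool's axes as they then stand; what a row does not reach is not made up. Full scale, the value 1, is 200 mm for a shift and 45 degrees for a turn. A row lasts 1/12 s, in which the tool goes at most 41.7 mm and 7.16 degrees, less where a joint would pass 70% of its speed; a pose out of reach is approached as far as the arm can. A call with a number of a shift or a turn outside -1 to 1 is refused whole. A call with a gripper value outside its range is refused whole. The fingers move at their own pace and stop on an object; "grip_force" is the grip in N (left out, the last holds). Time passes only in rows, so rows that do not move let the fingers close. It gives the time, the measured TCP pose, the force and the opening at its end, in the units of the state.
- manip.get_obs(): the state, without advancing time (a new reading comes with each control period).
- cams.camera(name): name is "side" or "top"; returns the picture (400x640x3 uint8, red, green, blue); there is no depth.
- cams.camera_info(name): a dict with "fx", "fy", "cx", "cy" (pixels), "pose" (4x4, takes a point from camera to world coordinates). Camera axes: x right, y down, z forward; pixel columns grow to the right and rows downward; lengths in m; the calibration is good to about 2 mm. A picture is of the moment at which its call begins. camera_info takes no time and is no camera call.
- manip.hand_in(): hands the job in, once; it reports no verdict.
The state is a dict: "clock": time; "joint_pos": joint angles; "joint_velocities": joint speeds; "tau": joint torques, N m; "position": TCP position; "ee_rot": TCP orientation; "ft_force": force on the tool from outside, world axes, zero at the start; "torque": the same for the moment, N m; "grip_width": opening from 0.0 (shut) to 1.0 (fully open).
Only numpy, scipy, OpenCV 4.12 (cv2) and the standard library are available. Lean on these libraries where they do the work, as an engineer would, in place of code of your own. Each camera call takes 0.05 s, during which the arm holds its last target.

## Working session

There is one attempt and no reset: what is moved stays moved. The work goes in short steps, Python scripts to look and compute and a tool call to move; the robot and the scene stay as the last step left them, time stands still between calls to the robot, and variables do not carry over. Pictures are saved under pics/ and viewed, and the job is handed in when it is done.

Besides the shell and the picture viewer there is one more tool, called after "Call:" by a JSON object that holds its "fn" and its "kwargs". move_arm: Moves the arm, as the interface text tells. Shift numbers are shares of 200 mm and turn numbers shares of 45 degrees, none past 1 either way. Its arguments: {"type":"object","properties":{"claw":{"type":"array","items":{"type":"number"}},"dp":{"type":"array","items":{"type":"array","items":{"type":"number"}}},"turn":{"type":"array","items":{"type":"array","items":{"type":"number"}}},"grip_force":{"type":"number"}},"required":["claw","dp","turn"]}

```bash
mkdir -p pics; ls; python3 - <<'E'
from workcell import manip, cams
import cv2,numpy as np
o=manip.get_obs()
print({k:np.round(v,3).tolist() for k,v in o.items()}, manip.grip_depth)
for n in("top","side"):
    cv2.imwrite(f"pics/{n}0.png",cams.camera(n)[:,:,::-1]); print(n,{k:np.round(v,4).tolist() for k,v in cams.camera_info(n).items()})
E
```

```text
pics
{'clock': 0.0, 'joint_pos': [-1.193, 0.333, -0.065, 1.461, 0.022, 1.35, -0.088], 'joint_velocities': [-0.002, -0.002, 0.001, -0.001, 0.0, -0.001, -0.001], 'tau': [-0.0, -62.545, 0.049, -39.161, 0.016, 0.01, 0.0], 'position': [0.244, 0.575, 0.231], 'ee_rot': [0.834, 0.552, -0.001, 0.0], 'ft_force': [-0.389, -0.576, -0.184], 'torque': [0.009, 0.055, 0.021], 'grip_width': 1.002} 0.0187
top {'fx': 389.4043, 'fy': 389.4043, 'cx': 315.6532, 'cy': 199.888, 'pose': [[-0.0437, -0.9735, 0.2243, 0.2407], [-0.999, 0.041, -0.0167, 0.1887], [0.0071, -0.2248, -0.9744, 0.9658], [0.0, 0.0, 0.0, 1.0]]}
side {'fx': 478.1897, 'fy': 478.1897, 'cx': 316.2163, 'cy': 203.5849, 'pose': [[-0.9639, -0.2022, 0.1732, 0.2041], [-0.2662, 0.7448, -0.6119, 1.0216], [-0.0053, -0.6359, -0.7718, 1.1162], [0.0, 0.0, 0.0, 1.0]]}
```

View pics/top0.png

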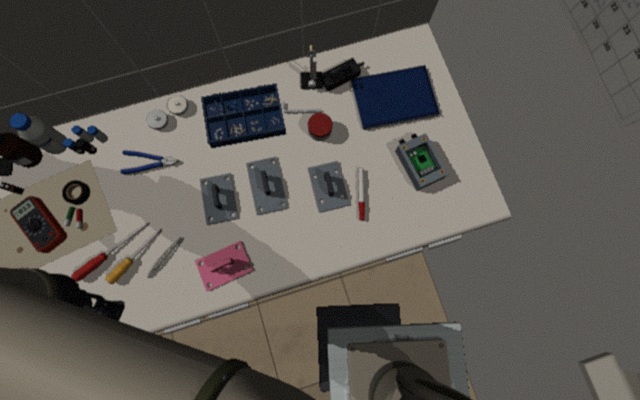

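View pics/side0.png

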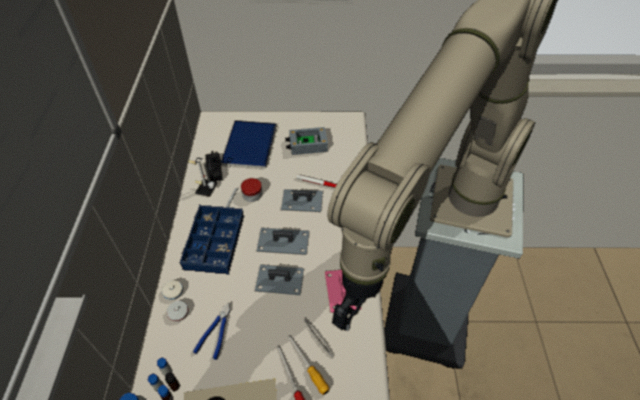

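The grey plates are at top pixels (220,199), (267,185) and (329,186). The pink look-alike is at (225,265) and the housing at (420,161). I'll enlarge these to compare the holes.

```bash
python3 - <<'E'
import cv2,numpy as np
t=cv2.imread("pics/top0.png"); s=cv2.imread("pics/side0.png")
r=lambda im,x,y,w,h,k:cv2.resize(im[y:y+h,x:x+w],None,fx=k,fy=k,interpolation=cv2.INTER_CUBIC)
cv2.imwrite("pics/c1.png",r(t,195,150,160,80,5))
cv2.imwrite("pics/c2.png",r(t,385,125,70,70,8))
cv2.imwrite("pics/c3.png",r(s,245,115,95,190,3))
E
```

```text
(no output)
```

View pics/c1.png

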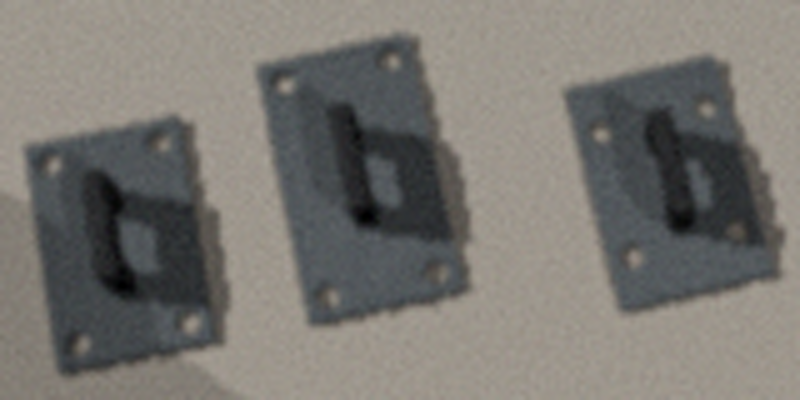

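View pics/c2.png

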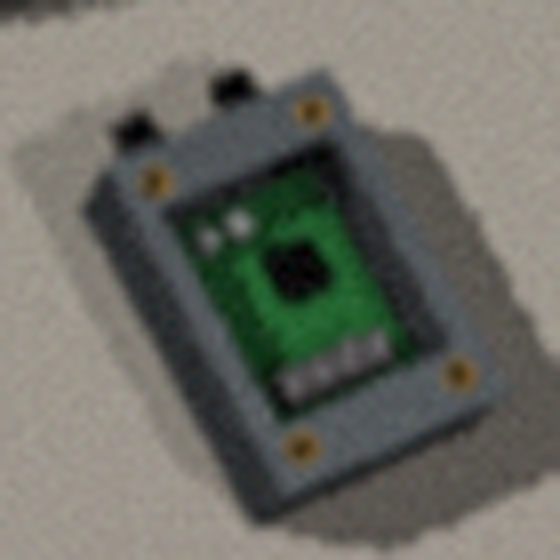

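View pics/c3.png

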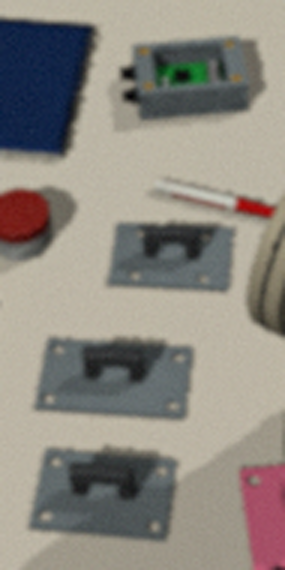

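```bash
cat > h.py <<'E'
import numpy as np
from workcell import manip,cams
from scipy.optimize import least_squares
def ray(n,p):
    c=cams.camera_info(n);P=np.array(c["pose"])
    d=P[:3,:3]@np.array([(p[0]-c["cx"])/c["fx"],(p[1]-c["cy"])/c["fy"],1]);return P[:3,3],d
def at(n,p,z):
    o,d=ray(n,p);return o+d*(z-o[2])/d[2]
def proj(n,X):
    c=cams.camera_info(n);P=np.array(c["pose"]);q=(np.asarray(X)-P[:3,3])@P[:3,:3]
    return np.c_[c["fx"]*q[:,0]/q[:,2]+c["cx"],c["fy"]*q[:,1]/q[:,2]+c["cy"]]
def uc(p,k,ox,oy): return (np.array(p,float)+.5)/k-.5+[ox,oy]
def fit(world,model):  # best planar pose over 4 orders+flip handled by nearest
    best=None
    w=world[:,:2]
    for y0 in np.linspace(-np.pi,np.pi,24,endpoint=False):
        def f(v):
            c,s=np.cos(v[2]),np.sin(v[2]);m=model@np.array([[c,s],[-s,c]])+v[:2]
            D=np.linalg.norm(w[:,None]-m[None],axis=2);i=D.argmin(1)
            return (w-m[i]).ravel()
        r=least_squares(f,[*w.mean(0),y0])
        if best is None or r.cost<best.cost-1e-12: best=r
    return best.x, np.sqrt(2*best.cost/len(w))
E
python3 - <<'E'
from h import *
M=lambda a:np.array([[a,.028],[a,-.028],[-a,.028],[-a,-.028]])
def go(name,n,px,k,ox,oy,z,a):
    w=np.array([at(n,uc(p,k,ox,oy),z) for p in px]); 
    D=sorted(np.linalg.norm(w[i]-w[j]) for i in range(4) for j in range(i))
    for aa in a:
        x,e=fit(w,M(aa)); print(name,n,aa,np.round(x[:2],4),round(np.degrees(x[2])%180,1),"rms mm",round(e*1e3,2),np.round(D,3))
go("L","top",[(51,164),(162,144),(77,344),(190,323)],5,195,150,.003,(.034,.048,.058))
go("M","top",[(286,83),(392,61),(328,298),(438,271)],5,195,150,.003,(.058,))
go("R","top",[(599,133),(706,108),(632,257),(737,231)],5,195,150,.003,(.034,))
go("H","top",[(155,181),(311,110),(460,374),(301,448)],8,385,125,.04,(.048,))
go("L","side",[(55,461),(170,467),(156,526),(45,519)],3,245,115,.003,(.048,))
go("H","side",[(144,49),(232,43),(238,79),(149,86)],3,245,115,.04,(.048,))
from scipy.spatial.transform import Rotation as R
o=manip.get_obs();print(R.from_quat(o["ee_rot"]).as_matrix().round(3))
E
```

```text
L top 0.034 [0.4772 0.4179] 8.7 rms mm 13.69 [0.057 0.057 0.095 0.095 0.111 0.112]
L top 0.048 [0.4772 0.4179] 8.8 rms mm 0.69 [0.057 0.057 0.095 0.095 0.111 0.112]
L top 0.058 [0.4772 0.4179] 8.8 rms mm 10.34 [0.057 0.057 0.095 0.095 0.111 0.112]
M top 0.058 [0.5067 0.2954] 10.5 rms mm 0.67 [0.056 0.057 0.115 0.116 0.128 0.129]
R top 0.034 [0.4975 0.1382] 11.3 rms mm 0.59 [0.055 0.057 0.067 0.068 0.087 0.088]
H top 0.048 [ 0.5471 -0.1001] 22.6 rms mm 0.27 [0.056 0.056 0.096 0.096 0.112 0.112]
L side 0.048 [0.4775 0.4156] 10.6 rms mm 4.04 [0.06  0.061 0.098 0.104 0.115 0.121]
H side 0.048 [ 0.5479 -0.1033] 21.4 rms mm 1.94 [0.059 0.06  0.097 0.098 0.114 0.115]
[[ 0.39   0.921 -0.   ]
 [ 0.921 -0.39  -0.001]
 [-0.001  0.    -1.   ]]
```

Measured hole spacings give left = B (96 x 56), middle = C (115 long) and right = A (68). The pink plate at (225,265) is a decoy. So the target is the left plate: centre (0.477,0.418), yaw 8.8°. The housing is at (0.547,-0.100), yaw 22.6°. First I'll shift over B.

Call:
{"fn": "move_arm", "kwargs": {"claw": [0.7,0.7,0.7,0.7,0.7,0.7,0.7,0.7], "dp": [[-0.034,0.172,0.05],[-0.034,0.172,0.05],[-0.034,0.172,0.05],[-0.034,0.172,0.05],[-0.034,0.172,0.05],[-0.034,0.172,0.05],[-0.034,0.172,0.05],[-0.034,0.172,0.05]], "turn": [[0,0,0],[0,0,0],[0,0,0],[0,0,0],[0,0,0],[0,0,0],[0,0,0],[0,0,0]]}}

```text
clock: 0.77
position: [0.4771, 0.4167, 0.1505]
ee_rot: [0.834, 0.552, -0.0, 0.0]
ft_force: [0.5, 0.6, 0.2]
grip_width: 0.699
```

Call:
{"fn": "move_arm", "kwargs": {"claw": [0.7,0.7,0.7,0.7,0.7,0.7,0.7,0.7], "dp": [[0,0,0],[0,0,0],[0,0,0],[0,0,0],[0,0,0],[0,0,0],[0,0,0],[0,0,0]], "turn": [[0,0,-0.117],[0,0,-0.117],[0,0,-0.117],[0,0,-0.117],[0,0,-0.117],[0,0,-0.117],[0,0,0],[0,0,0]]}}

```text
clock: 1.43
position: [0.4759, 0.4178, 0.151]
ee_rot: [0.653, 0.757, -0.0, -0.0]
ft_force: [-0.2, -0.3, -0.5]
grip_width: 0.697
```

```bash
cat >> h.py <<'E'
from scipy.spatial.transform import Rotation as R
def rel(tgt,yaw):
    "total shift in tool axes (share) and turn (share) to reach tgt, tool x at yaw deg, tool down"
    o=manip.get_obs();Q=R.from_quat(o["ee_rot"]).as_matrix()
    d=np.array(tgt)-o["position"]
    y=np.radians(yaw);x=np.array([np.cos(y),np.sin(y),0]);z=np.array([0,0,-1.]);T=np.c_[x,np.cross(z,x),z]
    rv=R.from_matrix(Q.T@T).as_rotvec()
    print("t",round(float(o["clock"]),2),"pos",np.round(o["position"],4),"yaw",round(float(np.degrees(np.arctan2(Q[1,0],Q[0,0]))),2),"dp",np.round(Q.T@d/.2,4),"turn",np.round(rv/(np.pi/4),4),"f",np.round(o["ft_force"],1),"w",round(float(o["grip_width"]),3))
E
python3 - <<'E'
from h import *
import cv2
rel([.477,.4175,.018],98.8)
for n in("top","side"): cv2.imwrite(f"pics/{n}1.png",cams.camera(n)[:,:,::-1])
s=cv2.imread("pics/side1.png");t=cv2.imread("pics/top1.png")
cv2.imwrite("pics/c4.png",np.hstack([cv2.resize(t[140:260,170:290],(400,400)),cv2.resize(s[220:320,220:320],(400,400))]))
E
```

```text
t 1.43 pos [0.4759 0.4178 0.151 ] yaw 98.45 dp [-0.0023  0.0055  0.6649] turn [-0.0007  0.0003 -0.0077] f [-0.2 -0.3 -0.5] w 0.697
```

View pics/c4.png

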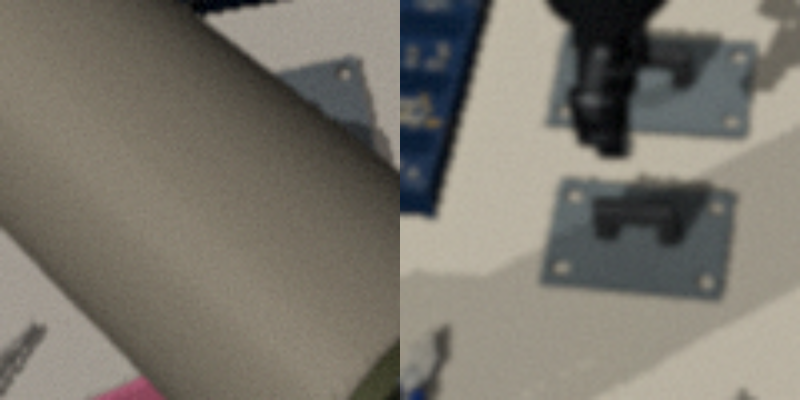

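The top view is blocked by the arm. In the side view the fingers are above and behind B's handle with nothing disturbed. Next I descend and look before closing.

Call:
{"fn": "move_arm", "kwargs": {"claw": [0.7,0.7,0.7,0.7,0.7,0.7,0.7,0.7], "dp": [[-0.002,0.005,0.11],[0,0,0.11],[0,0,0.11],[0,0,0.11],[0,0,0.06],[0,0,0],[0,0,0],[0,0,0]], "turn": [[0,0,-0.008],[0,0,0],[0,0,0],[0,0,0],[0,0,0],[0,0,0],[0,0,0],[0,0,0]]}}

```text
clock: 2.2
position: [0.4777, 0.4185, 0.0528]
ee_rot: [0.65, 0.76, 0.001, 0.0]
ft_force: [0.2, 0.0, 0.5]
grip_width: 0.698
```

```bash
python3 - <<'E'
from h import *
import cv2
rel([.477,.4175,.018],98.8)
cv2.imwrite("pics/side2.png",cams.camera("side")[:,:,::-1])
s=cv2.imread("pics/side2.png")
cv2.imwrite("pics/c5.png",cv2.resize(s[220:320,230:330],(600,600),interpolation=cv2.INTER_CUBIC))
E
```

```text
t 2.2 pos [0.4777 0.4185 0.0528] yaw 98.96 dp [-0.0044 -0.0044  0.1741] turn [ 0.0021 -0.0015  0.0035] f [0.2 0.  0.5] w 0.698
```

View pics/c5.png

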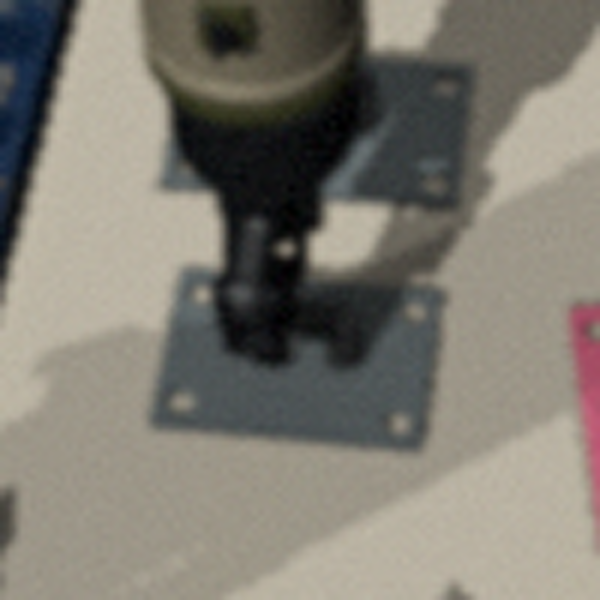

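The fingers straddle B's handle with the plate undisturbed. I'll do the rest of the descent, then close.

Call:
{"fn": "move_arm", "kwargs": {"claw": [0.7,0.7,0.7,0.7,0.7,0.7], "dp": [[-0.004,-0.004,0.06],[0,0,0.06],[0,0,0.05],[0,0,0],[0,0,0],[0,0,0]], "turn": [[0,0,0],[0,0,0],[0,0,0],[0,0,0],[0,0,0],[0,0,0]]}}

```text
clock: 2.75
position: [0.4764, 0.4169, 0.0173]
ee_rot: [0.65, 0.76, -0.0, -0.0]
ft_force: [0.3, 0.6, 0.2]
grip_width: 0.7
```

Call:
{"fn": "move_arm", "kwargs": {"claw": [0.0,0.0,0.0,0.0,0.0,0.0,0.0,0.0], "dp": [[0,0,0],[0,0,0],[0,0,0],[0,0,0],[0,0,0],[0,0,0],[0,0,0],[0,0,0]], "turn": [[0,0,0],[0,0,0],[0,0,0],[0,0,0],[0,0,0],[0,0,0],[0,0,0],[0,0,0]], "grip_force": 60}}

```text
clock: 3.42
position: [0.4766, 0.4173, 0.0179]
ee_rot: [0.65, 0.76, 0.001, -0.0]
ft_force: [-0.8, 0.0, 6.1]
grip_width: 0.131
```

```bash
python3 - <<'E'
from h import *
import cv2
rel([.477,.4175,.018],98.8)
cv2.imwrite("pics/side3.png",cams.camera("side")[:,:,::-1])
s=cv2.imread("pics/side3.png")
cv2.imwrite("pics/c6.png",cv2.resize(s[220:320,230:330],(600,600),interpolation=cv2.INTER_CUBIC))
E
```

```text
t 3.42 pos [0.4766 0.4173 0.0179] yaw 98.99 dp [ 0.0009  0.0021 -0.0006] turn [ 0.001  -0.001   0.0042] f [-0.8  0.   6.1] w 0.131
```

View pics/c6.png

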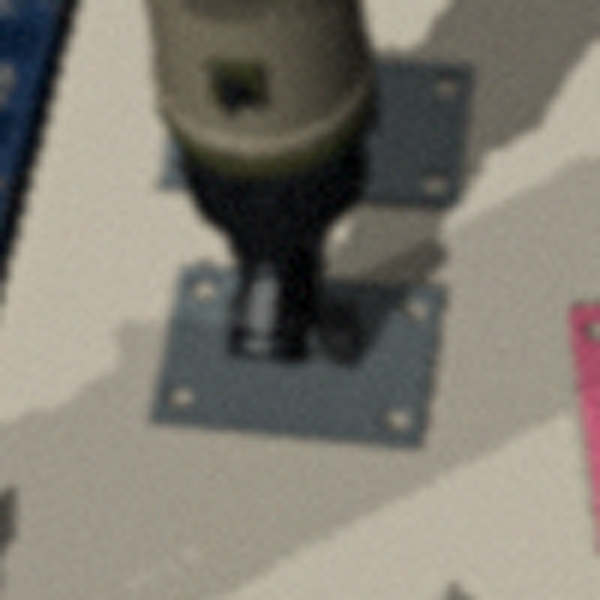

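Gripped: opening 0.131, about 11 mm on the 12 mm bar. The plate is still square. Now I lift.

Call:
{"fn": "move_arm", "kwargs": {"claw": [0,0,0,0,0,0,0,0], "dp": [[0,0,-0.04],[0,0,-0.08],[0,0,-0.12],[0,0,-0.15],[0,0,-0.15],[0,0,-0.15],[0,0,-0.1],[0,0,0]], "turn": [[0,0,0],[0,0,0],[0,0,0],[0,0,0],[0,0,0],[0,0,0],[0,0,0],[0,0,0]]}}

```text
clock: 4.13
position: [0.4779, 0.418, 0.1806]
ee_rot: [0.65, 0.76, 0.003, 0.0]
ft_force: [0.9, 0.7, -2.2]
grip_width: 0.13
```

```bash
python3 - <<'E'
from h import *
import cv2
rel([.547,-.1,.18],112.6)
for n in("top","side"): cv2.imwrite(f"pics/{n}4.png",cams.camera(n)[:,:,::-1])
E
```

```text
t 4.13 pos [0.4779 0.418  0.1806] yaw 98.97 dp [-2.6124 -0.0624 -0.0077] turn [ 0.0076 -0.0041 -0.3029] f [ 0.9  0.7 -2.2] w 0.13
```

View pics/side4.png

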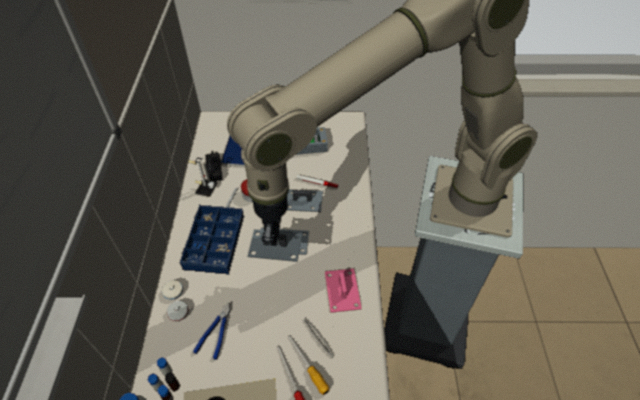

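Cover B is held level in the air at about (278,244) in the side view. Now I travel toward the housing.

Call:
{"fn": "move_arm", "kwargs": {"claw": [0,0,0,0,0,0,0,0], "dp": [[-0.05,-0.004,0],[-0.1,-0.004,0],[-0.15,-0.004,0],[-0.18,-0.004,0],[-0.18,-0.004,0],[-0.18,-0.004,0],[-0.18,-0.004,0],[-0.18,-0.004,0]], "turn": [[0,0,0],[0,0,0],[0,0,0],[0,0,0],[0,0,0],[0,0,0],[0,0,0],[0,0,0]]}}

```text
clock: 4.9
position: [0.5064, 0.1758, 0.1735]
ee_rot: [0.65, 0.76, -0.001, -0.001]
ft_force: [0.7, -0.5, -1.6]
grip_width: 0.127
```

Call:
{"fn": "move_arm", "kwargs": {"claw": [0,0,0,0,0,0,0,0], "dp": [[-0.18,-0.004,0],[-0.18,-0.004,0],[-0.18,-0.004,0],[-0.18,-0.004,0],[-0.18,-0.004,0],[-0.15,-0.004,0],[-0.1,-0.004,0],[-0.05,0,0]], "turn": [[0,0,0],[0,0,0],[0,0,0],[0,0,0],[0,0,0],[0,0,0],[0,0,0],[0,0,0]]}}

```text
clock: 5.57
position: [0.5379, -0.0635, 0.1737]
ee_rot: [0.651, 0.759, -0.001, -0.001]
ft_force: [0.5, 0.4, -2.5]
grip_width: 0.13
```

```bash
python3 - <<'E'
from h import *
rel([.547,-.1,.13],112.6)
E
```

```text
t 5.57 pos [ 0.5379 -0.0635  0.1737] yaw 98.71 dp [-0.1872  0.0181  0.2184] turn [-0.0041  0.0004 -0.3087] f [ 0.5  0.4 -2.5] w 0.13
```

Call:
{"fn": "move_arm", "kwargs": {"claw": [0,0,0,0,0,0,0,0], "dp": [[-0.094,0.009,0.03],[-0.094,0.009,0.03],[0,0,0.04],[0,0,0.04],[0,0,0.04],[0,0,0.038],[0,0,0],[0,0,0]], "turn": [[0,0,0],[0,0,0],[0,0,-0.1],[0,0,-0.1],[0,0,-0.1],[0,0,-0.009],[0,0,0],[0,0,0]]}}

```text
clock: 6.23
position: [0.5482, -0.0953, 0.1309]
ee_rot: [0.554, 0.833, -0.0, -0.001]
ft_force: [-0.5, 0.9, -2.1]
grip_width: 0.132
```

```bash
python3 - <<'E'
from h import *
import cv2
rel([.547,-.1,.068],112.6)
ims=[]
for n,(x,y) in (("top",(375,110)),("side",(270,105))):
    im=cams.camera(n)[:,:,::-1];cv2.imwrite(f"pics/{n}5.png",im)
    cv2.imwrite(f"pics/{n}5c.png",cv2.resize(im[y:y+75,x:x+100],None,fx=8,fy=8,interpolation=cv2.INTER_CUBIC))
E
```

```text
t 6.23 pos [ 0.5482 -0.0953  0.1309] yaw 112.77 dp [-0.0194 -0.0142  0.3144] turn [-0.002  -0.0012  0.0038] f [-0.5  0.9 -2.1] w 0.132
```

View pics/top5c.png

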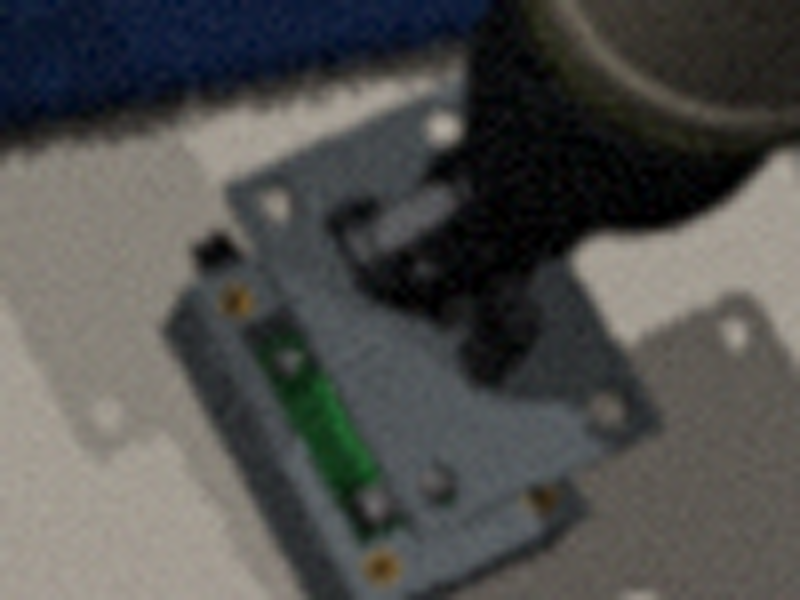

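View pics/side5c.png

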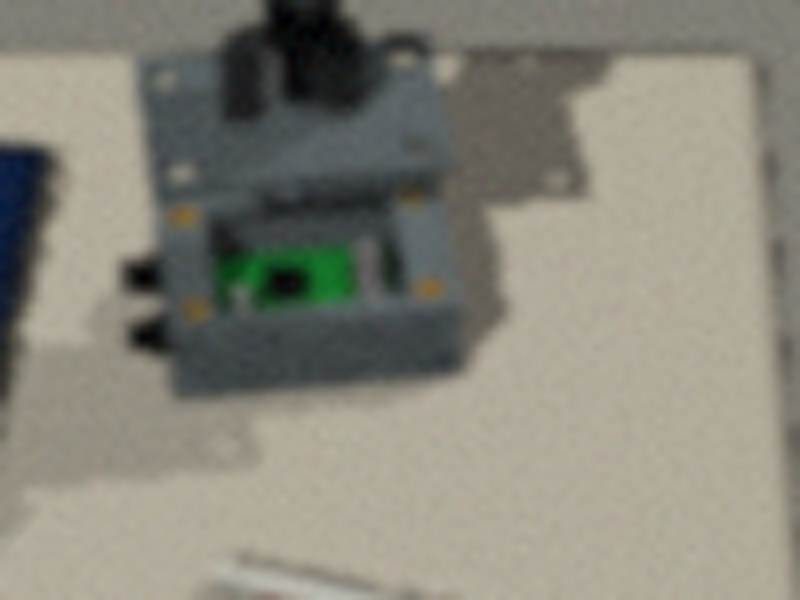

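In both crops cover B is level above the housing at about 11 cm, with all four holes visible. Top-crop holes are at (277,204), (442,127), (606,409) and (437,482). I'll fit cover and housing jointly.

```bash
cat >> h.py <<'E'
def pose2(obs,z0,zfree,x0,side=True):
    """obs: list of (cam,px,signs) ; fits x,y,z,yaw"""
    def f(v):
        c,s=np.cos(v[3]),np.sin(v[3]);out=[]
        z=v[2] if zfree else z0
        for n,p,(a,b) in obs:
            m=[v[0]+c*a*.048-s*b*.028,v[1]+s*a*.048+c*b*.028,z]
            out+=list((proj(n,[m])[0]-p))
        return np.array(out)
    r=least_squares(f,[x0[0],x0[1],z0,x0[2]],x_scale=[.01,.01,.01,.1],loss="soft_l1")
    return r.x[:2],(r.x[2] if zfree else z0),np.degrees(r.x[3]),f(r.x).reshape(-1,2)
E
python3 - <<'E'
from h import *
T=lambda ps,sg:[("top",uc(p,8,375,110),s) for p,s in zip(ps,sg)]
S=lambda ps,sg:[("side",uc(p,8,270,105),s) for p,s in zip(ps,sg)]
# +x end = gland end (top of pic). world +y = left in top; plate +y = left
pt=T([(277,204),(442,127),(606,409),(437,482)],[(1,1),(1,-1),(-1,-1),(-1,1)])
ps=S([(163,80),(181,174),(405,58),(416,142)],[(1,-1),(1,1),(-1,-1),(-1,1)])
ht=[("top",uc(p,8,385,125),s) for p,s in zip([(155,181),(311,110),(460,374),(301,448)],[(1,1),(1,-1),(-1,-1),(-1,1)])]
hs=S([(185,216),(197,309),(412,198),(430,288)],[(1,-1),(1,1),(-1,-1),(-1,1)])
for nm,o,z,zf,x0 in (("P top",pt,.1155,0,(.55,-.1,.4)),("P side",ps[:],.1155,0,(.55,-.1,.4)),("P both",pt+ps,.1155,1,(.55,-.1,.4)),
  ("H top",ht,.04,0,(.55,-.1,.4)),("H side",hs,.04,0,(.55,-.1,.4)),("H both",ht+hs,.04,1,(.55,-.1,.4))):
    a=pose2(o,z,zf,x0);print(nm,np.round(a[0],4),np.round(a[1:3],4),np.abs(a[3]).max(1).round(2))
E
```

```text
P top [ 0.5497 -0.0951] [ 0.1155 22.9946] [0.19 0.15 0.24 0.62]
P side [ 0.5529 -0.1   ] [ 0.1155 23.8135] [0.07 0.26 0.56 0.74]
P both [ 0.5491 -0.0938] [ 0.1201 23.1568] [0.67 0.71 0.7  0.27 0.63 0.19 0.2  1.32]
H top [ 0.5471 -0.1001] [ 0.04   22.6217] [0.04 0.12 0.09 0.12]
H side [ 0.5491 -0.1026] [ 0.04   22.3262] [0.1  0.07 0.13 0.06]
H both [ 0.547  -0.0993] [ 0.0427 22.5358] [0.3  0.21 0.26 0.35 0.24 0.28 0.47 0.46]
```

Call:
{"fn": "move_arm", "kwargs": {"claw": [0,0,0,0,0,0,0,0], "dp": [[-0.013,-0.021,0.03],[0,0,0.05],[0,0,0.05],[0,0,0.05],[0,0,0.05],[0,0,0],[0,0,0],[0,0,0]], "turn": [[0,0,0.009],[0,0,0],[0,0,0],[0,0,0],[0,0,0],[0,0,0],[0,0,0],[0,0,0]]}}

```text
clock: 7.0
position: [0.5463, -0.0997, 0.0858]
ee_rot: [0.556, 0.831, 0.0, 0.0]
ft_force: [0.2, 0.1, -2.3]
grip_width: 0.13
```

```bash
python3 - <<'E'
from h import *
import cv2
rel([.547,-.1,.070],112.6)
for n,(x,y) in (("top",(375,110)),("side",(270,105))):
    im=np.mean([cams.camera(n)[:,:,::-1].astype(float) for _ in range(4)],0).astype(np.uint8);cv2.imwrite(f"pics/{n}6.png",im)
    cv2.imwrite(f"pics/{n}6c.png",cv2.resize(im[y:y+75,x:x+100],None,fx=8,fy=8,interpolation=cv2.INTER_CUBIC))
rel([.547,-.1,.070],112.6)
E
```

```text
t 7.0 pos [ 0.5463 -0.0997  0.0858] yaw 112.48 dp [-0.0026  0.0029  0.079 ] turn [ 0.0002  0.0001 -0.0026] f [ 0.2  0.1 -2.3] w 0.13
t 7.4 pos [ 0.5462 -0.0997  0.0859] yaw 112.49 dp [-0.003   0.0033  0.0794] turn [ 0.0004  0.     -0.0025] f [-0.6 -0.2 -1.7] w 0.129
```

View pics/top6c.png

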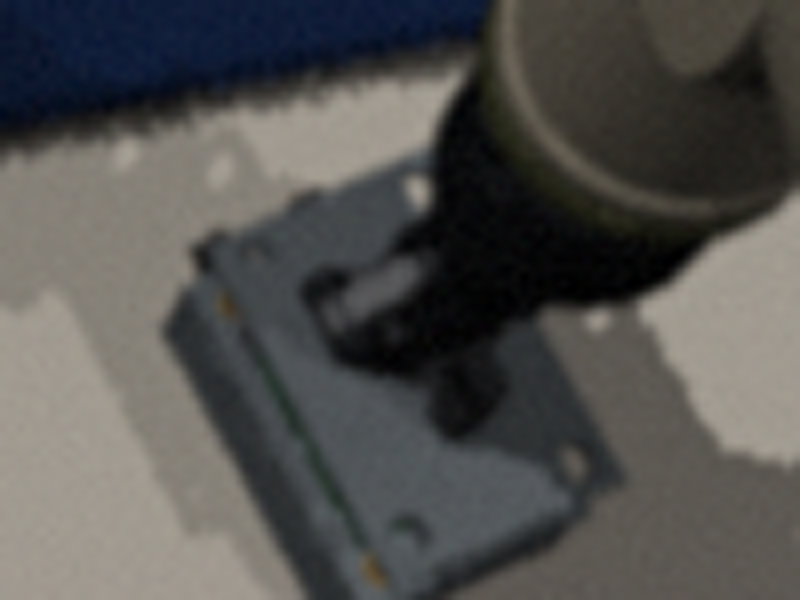

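View pics/side6c.png

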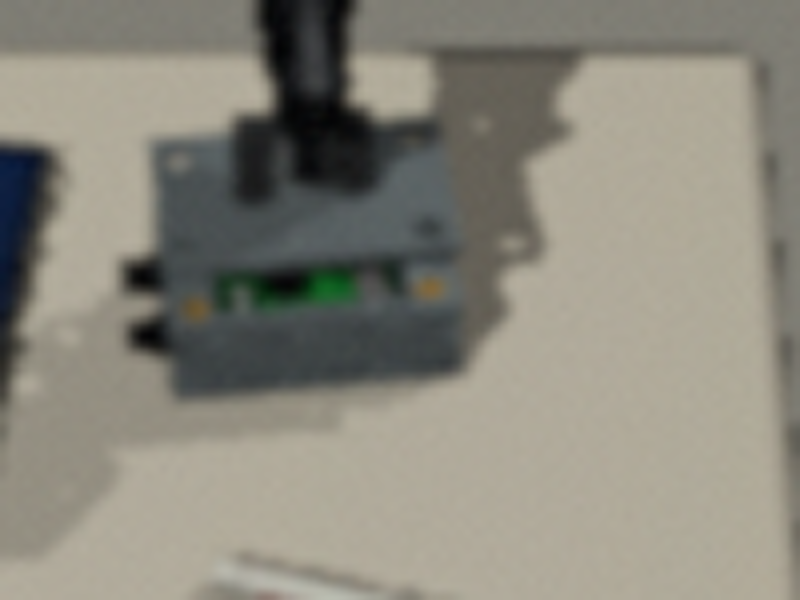

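```bash
python3 - <<'E'
from h import *
T=lambda ps,sg:[("top",uc(p,8,375,110),s) for p,s in zip(ps,sg)]
S=lambda ps,sg:[("side",uc(p,8,270,105),s) for p,s in zip(ps,sg)]
sg=[(1,1),(1,-1),(-1,-1),(-1,1)]
for nm,o in (("top",T([(257,247),(417,190),(574,460),(407,526)],sg)),("side",S([(180,162),(182,243),(415,138),(427,226)],[(1,-1),(1,1),(-1,-1),(-1,1)]))):
    a=pose2(o,.0705,0,(.55,-.1,.4));print(nm,np.round(a[0],4),np.round(a[1:3],4),a[3].round(2).tolist())
# predicted crop pixels with housing poses: corners (underside&top) of ideal plate at z
for n,h,o in (("top",(.5471,-.1001,22.6),(375,110)),("side",(.5491,-.1026,22.3),(270,105))):
    c,s=np.cos(np.radians(h[2])),np.sin(np.radians(h[2]))
    for nm,a,b,z in (("holes",.048,.028,.0705),("corner",.06,.04,.073)):
        P=[[h[0]+c*i*a-s*j*b,h[1]+s*i*a+c*j*b,z] for i,j in sg]
        print(n,nm,((proj(n,P)-o+.5)*8-.5).round(0).tolist())
E
```

```text
top [ 0.5502 -0.1002] [ 0.0705 21.7535] [[0.24, 0.89], [0.45, -0.71], [-0.53, -0.49], [-0.17, 0.38]]
side [ 0.5513 -0.1052] [ 0.0705 20.7884] [[-0.08, -1.08], [0.74, 0.34], [-0.39, -0.0], [-0.16, 0.46]]
top holes [[258.0, 266.0], [419.0, 193.0], [572.0, 464.0], [409.0, 539.0]]
top corner [[207.0, 245.0], [436.0, 142.0], [629.0, 480.0], [395.0, 588.0]]
side holes [[193.0, 253.0], [181.0, 161.0], [413.0, 141.0], [431.0, 233.0]]
side corner [[166.0, 271.0], [149.0, 139.0], [438.0, 115.0], [465.0, 246.0]]
```

Hole centres are ambiguous here because some holes look into the dark inside. I'll descend to about 12 mm clearance and measure by corners in more averaged, contrast-enhanced views.

Call:
{"fn": "move_arm", "kwargs": {"claw": [0,0,0,0,0,0,0,0], "dp": [[0,0,0.02],[0,0,0.02],[0,0,0.02],[0,0,0.018],[0,0,0],[0,0,0],[0,0,0],[0,0,0]], "turn": [[0,0,0],[0,0,0],[0,0,0],[0,0,0],[0,0,0],[0,0,0],[0,0,0],[0,0,0]]}}

```text
clock: 8.07
position: [0.5462, -0.0997, 0.0702]
ee_rot: [0.556, 0.831, 0.0, 0.0]
ft_force: [-0.3, -0.6, -2.2]
grip_width: 0.127
```

```bash
cat > look.py <<'E'
from h import *
import cv2,sys
k=sys.argv[1]
rel([.547,-.1,.070],112.6)
for n,(x,y,w,h) in (("top",(392,120,70,70)),("side",(280,110,60,50))):
    im=np.mean([cams.camera(n)[:,:,::-1].astype(float) for _ in range(10)],0)
    np.save(f"{n}{k}.npy",im)
    c=im[y:y+h,x:x+w];c=np.clip(255*(c/170)**.6,0,255).astype(np.uint8)
    f=8 if n=="top" else 12
    cv2.imwrite(f"pics/{n}{k}c.png",cv2.resize(c,None,fx=f,fy=f,interpolation=cv2.INTER_CUBIC))
rel([.547,-.1,.070],112.6)
E
python3 look.py 7
```

```text
t 8.07 pos [ 0.5462 -0.0997  0.0702] yaw 112.49 dp [-0.0028  0.0031  0.0012] turn [ 0.0004  0.     -0.0025] f [-0.3 -0.6 -2.2] w 0.127
t 9.07 pos [ 0.5461 -0.0997  0.0701] yaw 112.48 dp [-0.0031  0.0037  0.0004] turn [ 0.0001 -0.0001 -0.0026] f [ 0.1  0.3 -2.3] w 0.126
```

View pics/top7c.png

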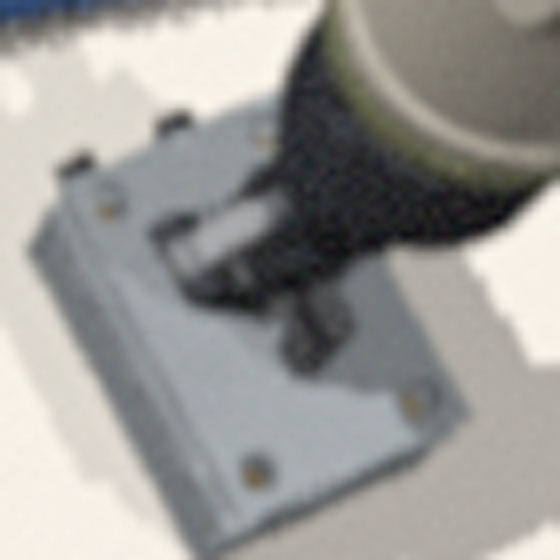

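View pics/side7c.png

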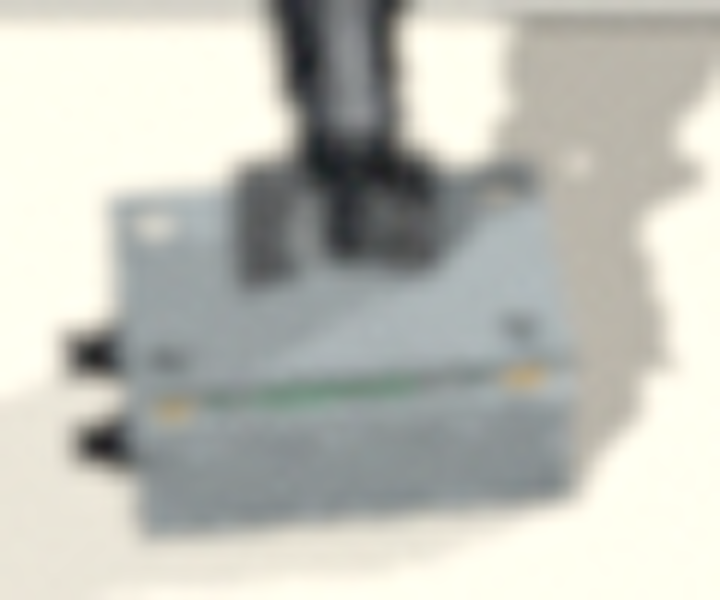

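Brass inserts now show through the cover holes in the top view, at crop (110,203), (265,138), (414,400) and (258,468). I'll fit those.

```bash
python3 - <<'E'
from h import *
sg=[(1,1),(1,-1),(-1,-1),(-1,1)];s2=[(1,-1),(1,1),(-1,-1),(-1,1)]
for z in(.0545,):
  t=[("top",uc(p,8,392,120),s) for p,s in zip([(111,202),(263,138),(414,401),(257,469)],sg)]
  d=[("side",uc(p,12,280,110),s) for p,s in zip([(155,225),(168,358),(503,189),(519,327)],s2)]
  for nm,o in(("top",t),("side",d)):
    a=pose2(o,z,0,(.55,-.1,.4));print(nm,np.round(a[0],4),np.round(a[1:3],4),a[3].round(2).tolist())
for n,h,o,f in (("top",(.5471,-.1001,22.6),(392,120),8),("side",(.5491,-.1026,22.3),(280,110),12)):
    c,s=np.cos(np.radians(h[2])),np.sin(np.radians(h[2]))
    for nm,a,b,z in (("holes",.048,.028,.0545),("corner",.06,.04,.057)):
        P=[[h[0]+c*i*a-s*j*b,h[1]+s*i*a+c*j*b,z] for i,j in sg]
        print(n,nm,((proj(n,P)-o+.5)*f-.5).round(0).tolist())
E
python3 - <<'E'
import numpy as np,cv2
im=np.load('top7.npy')
im=np.clip(255*(im/150)**.7,0,255).astype(np.uint8)
t=[cv2.resize(im[y-9:y+9,x-9:x+9],(290,290),interpolation=cv2.INTER_CUBIC) for x,y in((405,145),(425,137),(443,170),(424,178))]
cv2.imwrite('pics/h7.png',np.vstack([np.hstack(t[:2]),np.hstack(t[2:])]))
E
```

```text
top [ 0.5473 -0.0994] [ 0.0545 22.34  ] [[-0.37, 0.18], [0.43, -0.63], [0.21, -0.15], [-0.25, 0.54]]
side [ 0.5503 -0.1044] [ 0.0545 21.8992] [[-0.16, -0.46], [0.16, -0.01], [-0.36, 0.25], [0.36, 0.18]]
top holes [[110.0, 205.0], [268.0, 133.0], [419.0, 400.0], [258.0, 474.0]]
top corner [[60.0, 184.0], [285.0, 83.0], [475.0, 416.0], [245.0, 522.0]]
side holes [[173.0, 364.0], [154.0, 225.0], [500.0, 196.0], [526.0, 333.0]]
side corner [[132.0, 391.0], [107.0, 193.0], [538.0, 157.0], [576.0, 353.0]]
```

View pics/h7.png

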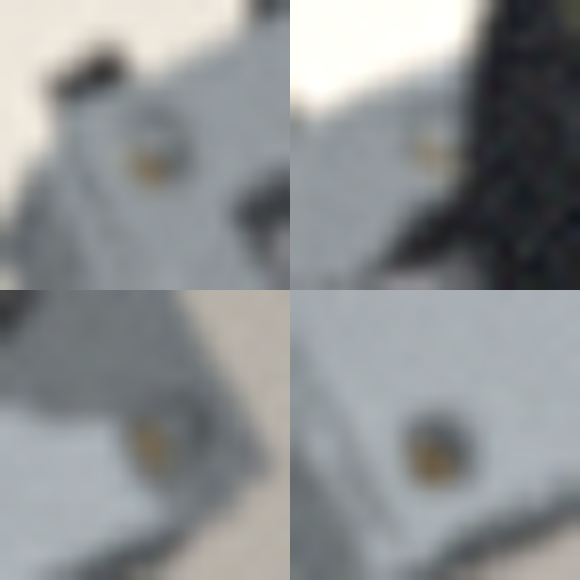

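```bash
python3 - <<'E'
from h import *
o=[("top",np.array(p),s) for p,s in zip([(405.4,144.6),(444.05,170.0),(423.9,178.2)],[(1,1),(-1,-1),(-1,1)])]
a=pose2(o,.0545,0,(.55,-.1,.4));print(np.round(a[0],4),np.round(a[1:3],4),a[3].round(2).tolist())
E
```

```text
[ 0.5477 -0.1007] [ 0.0545 21.743 ] [[0.31, 0.07], [-0.12, -0.43], [-0.17, 0.35]]
```

Both views put the cover within about 2 mm and 0.6° of true. The top view gives an offset of (+0.6,-0.6) mm and the side view (+1.2,-1.8) mm. I'll trim by the average and recheck.

Call:
{"fn": "move_arm", "kwargs": {"claw": [0,0,0,0,0,0,0,0], "dp": [[0.006,-0.002,0],[0,0,0],[0,0,0],[0,0,0],[0,0,0],[0,0,0],[0,0,0],[0,0,0]], "turn": [[0,0,-0.009],[0,0,0],[0,0,0],[0,0,0],[0,0,0],[0,0,0],[0,0,0],[0,0,0]]}}

```text
clock: 9.73
position: [0.5453, -0.0987, 0.0701]
ee_rot: [0.553, 0.833, 0.0, -0.0]
ft_force: [-0.1, 0.4, -2.5]
grip_width: 0.127
```

```bash
python3 look.py 8; python3 - <<'E'
import numpy as np,cv2
im=np.load('top8.npy')
im=np.clip(255*(im/150)**.7,0,255).astype(np.uint8)
t=[cv2.resize(im[y-9:y+9,x-9:x+9],(290,290),interpolation=cv2.INTER_CUBIC) for x,y in((405,145),(425,137),(443,170),(424,178))]
cv2.imwrite('pics/h8.png',np.vstack([np.hstack(t[:2]),np.hstack(t[2:])]))
E
```

```text
t 9.73 pos [ 0.5453 -0.0987  0.0701] yaw 112.89 dp [-0.0093  0.0055  0.0005] turn [ 0.0001 -0.0001  0.0065] f [-0.1  0.4 -2.5] w 0.127
t 10.73 pos [ 0.5453 -0.0987  0.0701] yaw 112.89 dp [-0.0093  0.0055  0.0005] turn [ 0.0001 -0.0001  0.0065] f [ 0.6  0.5 -2.4] w 0.127
```

View pics/h8.png

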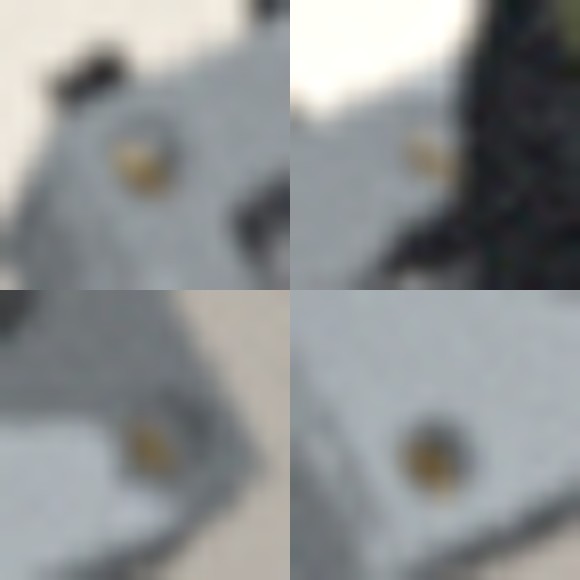

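View pics/side8c.png

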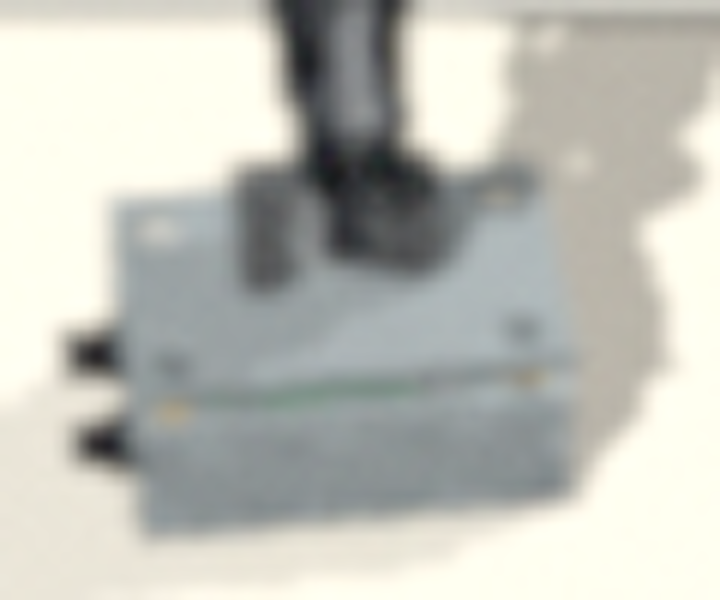

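The recheck agrees. Top-view holes lie 0.2 px or less (about 0.5 mm) from ideal on average. Side-view holes also match the prediction on average, to about 0.1 px. The arm is still, with about 12 mm clearance, so I'm handing in.

```bash
python3 -c "
from h import *
rel([.547,-.1,.07],112.6)
print(manip.hand_in())"
```

```text
t 10.73 pos [ 0.5453 -0.0987  0.0701] yaw 112.89 dp [-0.0093  0.0055  0.0005] turn [ 0.0001 -0.0001  0.0065] f [ 0.6  0.5 -2.4] w 0.127
the job is handed in; nothing more can be done
None
```

Cover B is being held level and motionless over the housing, its underside about 12 mm above the rim by the robot's own readings. I handed the job in at 10.7 s; no verdict is reported.

I identified B as the left grey plate, from its measured 96 x 56 mm hole pattern. I took it by the handle bar, carried it at height past covers C and A without touching them, and lowered it over the housing with one small trim.

**Last checks:**
- **Hole alignment:** after the trim, the holes average within about 0.5 mm of ideal in both cameras. Single-hole pixel readings vary by up to about 1.5 mm. Brass shows through the holes in the top view, though one hole there is partly hidden by the gripper.
- **Stillness and contact:** the tool pose was unchanged over the last second. The wrist force showed only the cover's weight, about 2.4 N, so there was no sign of contact with the housing.

**Disagreements:**
- **Before the trim:** the two cameras differed by about 1–1.5 mm, within their 2 mm calibration. I trimmed by roughly the average.
- **Height:** the height comes from the tool reading. My only two-camera fit of it, taken higher up, agreed to about 2 mm.

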